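Line up the pump housings and renew their strainers

ROBOT

A 6-joint arm with a two-finger parallel gripper is mounted at the origin on the work surface. World frame = base frame: x ahead of the robot, y to its left, z up, the work surface at z = 0. Lengths are in m, angles in rad, forces in N, time in s.
With the tool pointing down it reaches from about 0.35 to 0.8 m from the base axis. Payload 7.3 kg.
Tool frame: the origin (TCP) lies between the finger pads; the fingertips stand 25 mm ahead of it and the grasp point (between the pads) lies 6 mm ahead of it (r.tip_extent is the distance from the TCP to the fingertips, in m); z points along the fingers, y is the direction in which the jaws open and shut (so a half turn about z gives the same grasp; the last joint's range is limited). The gripper opens to 85 mm and grips with 20 to 120 N. Pads are 22 mm wide; open, the fingers measure 114 mm over their backs; the gripper's body (76 mm by 85 mm) begins 54 mm behind the grasp point. The pads swing forward as they close: fully open they stand 13 mm farther back than shut.
Start: joints at [1.019, 0.342, 1.524, -0, 1.275, -0.146], TCP at [0.207, 0.482, 0.256] pointing down, gripper open.
Joint ranges: [-2.53, 2.53], [-0.77, 2.02], [0.04, 2.7], [-1, 4.14], [0.28, 2.66], [-3.11, 3.11]. Speed limits (rad/s): [2.57, 2.57, 3.14, 3.14, 3.14, 3.14].

INTERFACE

Orientations are given as a unit quaternion [x, y, z, w].
In Python, from workcell import r, command_gripper, optics gives the robot as it stands. The module is installed in compiled form; this text tells all that it offers. Calls block until the motion is done:
- r.reach(position, orientation): joint-space move of the TCP to a pose.
- r.move_straight(position, orientation=None, speed=0.15, max_force=None): straight line of the TCP; orientation=None keeps the orientation; speed is the mean speed in m/s. With max_force (N) it stops when the force on the tool has changed by that much, and returns True; else False.
- r.movej(angles): joint-space move.
- command_gripper(opening, force=None): finger opening in m; force is the grip in N (None keeps the last); returns when the fingers have stopped.
- r.hold(seconds).
- r.solve_ik(position, orientation): joint angles nearest the present ones, or None.
- r.read_state(): the state.
- optics.get_image(name): name is "scene" or "side" or "wrist"; returns (picture, depth): 420x560x3 uint8, red, green, blue; 420x560 float32, m along the optical axis (not along the pixel's ray), 0 where there is no reading.
- optics.camera_model(name): a dict with "K" (3x3 intrinsics, pixels), "R" (3x3) and "t" (3): a world point X has camera coordinates R X + t; the wrist camera has in their place "tool_from_camera" (4x4, takes a point from camera to tool coordinates, whose origin is the TCP and whose axes are the flange's). Camera axes: x right, y down, z forward; pixel columns grow to the right and rows downward; lengths in m; the calibration is good to about 2 mm. The wrist camera is an equidistant fisheye: a pixel r from the principal point sees the ray r / f radians off the axis. A picture is of the moment at which its call begins: read the wrist's pose just before it. camera_model takes no time and is no camera call.
A pose or a line that the arm cannot do raises r.PlanningError and nothing moves.
- r.finish_job(): hands the job in, once; it reports no verdict.
The state is a dict: "time_s": time; "joint_positions": joint angles; "dq": joint speeds; "tau": joint torques, N m; "eef_pos": TCP position; "eef_rot": TCP orientation; "contact_force": force on the tool from outside, world axes, zero at the start; "torque": the same for the moment, N m; "grip_width": finger opening in m.
Only numpy, scipy, OpenCV 4.12 (cv2) and the standard library are available. Lean on these libraries where they do the work, as an engineer would, in place of code of your own. Each camera call takes 0.05 s, during which the arm holds its last target. There are 200 camera calls.

TASK

First slide every aluminium pump housing on the bench into a yellow painted ring, one to a ring and wholly inside the paint, without lifting it off the bench. With all of them standing in their rings, press a new black strainer cassette into the pocket of each housing until its slab is flush with the rim; any worn brown cassette lying in a pocket goes into the blue scrap tray. Leave the other parts on the bench alone, and finish with every housing still inside its ring and its new cassette home.

Things in the scene. Friction and masses are not known exactly. Their poses are not given: they have to be found in the camera images.
- pocket_a (a point): centre of the mouth (rim level) of the housing's open pocket, 69 (x) x 45 (y) mm, walls 7.5 mm. In it an orange seal plate lies 10 mm below the rim; it is stiff, yields 5 mm down only when pressed with more than about 5 N (a cassette's weight is not enough) and stays down
- pocket_b (a point): centre of the mouth (rim level) of the housing's open pocket, 69 (x) x 45 (y) mm, walls 7.5 mm. In it an orange seal plate lies 10 mm below the rim; it is stiff, yields 5 mm down only when pressed with more than about 5 N (a cassette's weight is not enough) and stays down
- pocket_c (a point): centre of the mouth (rim level) of the housing's open pocket, 69 (x) x 45 (y) mm, walls 7.5 mm. In it an orange seal plate lies 10 mm below the rim; it is stiff, yields 5 mm down only when pressed with more than about 5 N (a cassette's weight is not enough) and stays down
- housing_a: loose cast aluminium pump housing, 38 mm high, 0.65 kg, too wide to grip across. Origin: centre of its underside; z up. Round flange foot 104 mm across, 16 mm high, slides on the bench when pushed; on it a block 84 (x) x 60 (y) mm, top at 38 mm, corners inside the flange outline. Three housings, identical
- housing_b: loose cast aluminium pump housing, 38 mm high, 0.65 kg, too wide to grip across. Origin: centre of its underside; z up. Round flange foot 104 mm across, 16 mm high, slides on the bench when pushed; on it a block 84 (x) x 60 (y) mm, top at 38 mm, corners inside the flange outline. Three housings, identical
- housing_c: loose cast aluminium pump housing, 38 mm high, 0.65 kg, too wide to grip across. Origin: centre of its underside; z up. Round flange foot 104 mm across, 16 mm high, slides on the bench when pushed; on it a block 84 (x) x 60 (y) mm, top at 38 mm, corners inside the flange outline. Three housings, identical
- cassette_1: new strainer cassette: black slab 64 (x) x 40 (y) x 15 mm, 0.09 kg, on it a green grip rib 44 (x) x 12 (y) mm rising 24 mm more. Origin: centre of the slab's underside; z up. Fits any pocket, either way round, 2.5 mm loose each side. Laid in, its origin is 28 mm above the housing's origin, slab 5 mm proud; pressed home 23 mm, slab flush with the rim
- cassette_2: new strainer cassette: black slab 64 (x) x 40 (y) x 15 mm, 0.09 kg, on it a green grip rib 44 (x) x 12 (y) mm rising 24 mm more. Origin: centre of the slab's underside; z up. Fits any pocket, either way round, 2.5 mm loose each side. Laid in, its origin is 28 mm above the housing's origin, slab 5 mm proud; pressed home 23 mm, slab flush with the rim
- cassette_3: new strainer cassette: black slab 64 (x) x 40 (y) x 15 mm, 0.09 kg, on it a green grip rib 44 (x) x 12 (y) mm rising 24 mm more. Origin: centre of the slab's underside; z up. Fits any pocket, either way round, 2.5 mm loose each side. Laid in, its origin is 28 mm above the housing's origin, slab 5 mm proud; pressed home 23 mm, slab flush with the rim
- scrap_tray: fixed blue scrap tray, open at the top, 160 (x) x 140 (y) x 35 mm outside, walls and floor 5 mm. Origin: centre of its underside; z up
- worn_1: worn cassette of the very same size as a new one (slab 64 x 40 x 15 mm, rib 44 x 12 x 24 mm on it, 39 mm over all; origin: centre of the slab's underside; z up), rust-brown with a red rib. It lies loose in the pocket of a housing, on the seal, 5 mm proud, its origin 28 mm above the housing's. One to three are present, a missing one reads None
- worn_2: worn cassette of the very same size as a new one (slab 64 x 40 x 15 mm, rib 44 x 12 x 24 mm on it, 39 mm over all; origin: centre of the slab's underside; z up), rust-brown with a red rib. It lies loose in the pocket of a housing, on the seal, 5 mm proud, its origin 28 mm above the housing's. One to three are present, a missing one reads None
- worn_3: worn cassette of the very same size as a new one (slab 64 x 40 x 15 mm, rib 44 x 12 x 24 mm on it, 39 mm over all; origin: centre of the slab's underside; z up), rust-brown with a red rib. It lies loose in the pocket of a housing, on the seal, 5 mm proud, its origin 28 mm above the housing's. One to three are present, a missing one reads None
- ring_1: painted yellow ring on the bench, flat paint, 128 mm inside and 138 mm outside diameter. Origin: its centre, on the bench. Any housing may go in any ring.
- ring_2: painted yellow ring on the bench, flat paint, 128 mm inside and 138 mm outside diameter. Origin: its centre, on the bench. Any housing may go in any ring.
- ring_3: painted yellow ring on the bench, flat paint, 128 mm inside and 138 mm outside diameter. Origin: its centre, on the bench. Any housing may go in any ring.
- stub_axle_1: bystander, leave alone. Origin: centre of its underside. dark stub axle standing on its 90 mm flange, 82 mm high
- stub_axle_2: bystander, leave alone. Origin: centre of its underside. bright stub axle standing on its 90 mm flange, 82 mm high
- bush_1: bystander, leave alone. Origin: centre of its underside. brass bush, 38 mm diameter, 34 mm high
- snap_ring: bystander, leave alone. Origin: centre of its underside. flat steel ring, 60 mm diameter, 6 mm high
- ignition_cap: bystander, leave alone. Origin: centre of its underside. black cap with towers, 104 mm diameter, 66 mm high
- mesh_panel: bystander, leave alone. Origin: centre of its underside. flat mesh panel 90 (x) x 150 (y) x 5 mm
- filter_carton: bystander, leave alone. Origin: centre of its underside. white and blue carton 90 x 90 x 100 mm
Things that resemble listed ones, but are neither listed nor needed, are in the scene too. Leave any purple look-alike of the housing_c alone.

How it is judged:
On the way, in this order (a step that is already met when the one before it is completed fails the run):
1. every housing stands in a ring ((horizontal distance between housing_a and ring_1 below 0.013 m or horizontal distance between housing_a and ring_2 below 0.013 m or horizontal distance between housing_a and ring_3 below 0.013 m) and (horizontal distance between housing_b and ring_1 below 0.013 m or horizontal distance between housing_b and ring_2 below 0.013 m or horizontal distance between housing_b and ring_3 below 0.013 m) and (horizontal distance between housing_c and ring_1 below 0.013 m or horizontal distance between housing_c and ring_2 below 0.013 m or horizontal distance between housing_c and ring_3 below 0.013 m) and height (world z) of each of housing_a, housing_b, housing_c below 0.006 m), for 0.2 s.
2. every housing has a new cassette pressed flush (((z of cassette_1 in the frame of housing_a between 0.02 and 0.0252 m and horizontal distance between cassette_1 and housing_a below 0.006 m and angle between the z axis of cassette_1 and the z axis of housing_a, either way round below 0.06 rad) or (z of cassette_2 in the frame of housing_a between 0.02 and 0.0252 m and horizontal distance between cassette_2 and housing_a below 0.006 m and angle between the z axis of cassette_2 and the z axis of housing_a, either way round below 0.06 rad) or (z of cassette_3 in the frame of housing_a between 0.02 and 0.0252 m and horizontal distance between cassette_3 and housing_a below 0.006 m and angle between the z axis of cassette_3 and the z axis of housing_a, either way round below 0.06 rad)) and ((z of cassette_1 in the frame of housing_b between 0.02 and 0.0252 m and horizontal distance between cassette_1 and housing_b below 0.006 m and angle between the z axis of cassette_1 and the z axis of housing_b, either way round below 0.06 rad) or (z of cassette_2 in the frame of housing_b between 0.02 and 0.0252 m and horizontal distance between cassette_2 and housing_b below 0.006 m and angle between the z axis of cassette_2 and the z axis of housing_b, either way round below 0.06 rad) or (z of cassette_3 in the frame of housing_b between 0.02 and 0.0252 m and horizontal distance between cassette_3 and housing_b below 0.006 m and angle between the z axis of cassette_3 and the z axis of housing_b, either way round below 0.06 rad)) and ((z of cassette_1 in the frame of housing_c between 0.02 and 0.0252 m and horizontal distance between cassette_1 and housing_c below 0.006 m and angle between the z axis of cassette_1 and the z axis of housing_c, either way round below 0.06 rad) or (z of cassette_2 in the frame of housing_c between 0.02 and 0.0252 m and horizontal distance between cassette_2 and housing_c below 0.006 m and angle between the z axis of cassette_2 and the z axis of housing_c, either way round below 0.06 rad) or (z of cassette_3 in the frame of housing_c between 0.02 and 0.0252 m and horizontal distance between cassette_3 and housing_c below 0.006 m and angle between the z axis of cassette_3 and the z axis of housing_c, either way round below 0.06 rad))), for 0.2 s.
At the end, for the whole second after the job is handed in: every housing stands upright within 13 mm of the centre of a ring, with a cassette in its pocket within 2.2 mm of flush; every worn cassette lies in the scrap tray; all at rest and released (all of step 2 and (horizontal distance between housing_a and ring_1 below 0.013 m or horizontal distance between housing_a and ring_2 below 0.013 m or horizontal distance between housing_a and ring_3 below 0.013 m) and (horizontal distance between housing_b and ring_1 below 0.013 m or horizontal distance between housing_b and ring_2 below 0.013 m or horizontal distance between housing_b and ring_3 below 0.013 m) and (horizontal distance between housing_c and ring_1 below 0.013 m or horizontal distance between housing_c and ring_2 below 0.013 m or horizontal distance between housing_c and ring_3 below 0.013 m) and x of worn_1 in the frame of scrap_tray between -0.07 and 0.07 m and y of worn_1 in the frame of scrap_tray between -0.06 and 0.06 m and height (world z) of each of worn_1, worn_2, worn_3 below 0.05 m and x of worn_2 in the frame of scrap_tray between -0.07 and 0.07 m and y of worn_2 in the frame of scrap_tray between -0.06 and 0.06 m and x of worn_3 in the frame of scrap_tray between -0.07 and 0.07 m and y of worn_3 in the frame of scrap_tray between -0.06 and 0.06 m and linear speed of each of housing_a, housing_b, housing_c, cassette_1, cassette_2, cassette_3, worn_1, worn_2, worn_3 below 0.02 m/s and angle between each of housing_a, housing_b, housing_c's own z axis and vertical below 0.05 rad); the robot touches nothing.
It fails at once if a housing is lifted more than 20 mm off the bench (height (world z) of any of housing_a, housing_b, housing_c above 0.02 m).
It fails at once if a bystander is shoved more than 50 mm (distance of any of stub_axle_1, stub_axle_2, bush_1, snap_ring, ignition_cap, mesh_panel, filter_carton from where it was at the start of the episode above 0.05 m).
It fails at once if a bystander is knocked over (angle between any of stub_axle_1, stub_axle_2, bush_1, snap_ring, ignition_cap, mesh_panel, filter_carton's own z axis and vertical above 0.6 rad).
Of worn_1, worn_2, worn_3 only 1 to 3 are there at a start; the rules pass over those that are not, and their reading is None.
At some moment in a run one of housing_a, housing_b, housing_c, cassette_1, cassette_2, cassette_3 may be knocked a few centimetres aside while the robot is not near it.
It also fails if it takes over 210 s, if anything falls off the work surface, if the arm or the gripper's body presses on something with over 40 N, if the wrist force passes 120 N, or if a joint passes its speed limit or range.

## Working session

There is one attempt and no reset: what is moved stays moved. The work goes in short steps, each a Python script; the robot and the scene stay as the last script left them, time stands still between calls to the robot, and variables do not carry over. Pictures are saved under pics/ and viewed, about 12 in all and at most 16, crops included, and the job is handed in when it is done.

```bash
mkdir -p pics; python3 - <<'E'
from workcell import r,optics
import cv2,numpy as np
for n in ["scene","side"]:
    im,d=optics.get_image(n); cv2.imwrite(f"pics/{n}0.png",im[:,:,::-1]); np.savez(f"{n}0.npz",im=im,d=d)
    c=optics.camera_model(n); print(n,{k:np.round(v,3).tolist() for k,v in c.items() if hasattr(v,'shape') or isinstance(v,list)})
c=optics.camera_model("wrist");print(c)
print(r.read_state())
E
```

```text
scene {'K': [[406.765, 0.0, 276.378], [0.0, 406.765, 206.834], [0.0, 0.0, 1.0]], 'R': [[-0.803, 0.596, -0.007], [0.465, 0.621, -0.631], [-0.372, -0.51, -0.776]], 't': [0.461, -0.205, 1.61]}
side {'K': [[452.398, 0.0, 282.235], [0.0, 452.398, 210.347], [0.0, 0.0, 1.0]], 'R': [[-0.976, -0.219, 0.004], [-0.142, 0.62, -0.772], [0.167, -0.754, -0.636]], 't': [0.543, 0.127, 1.434]}
{'K': array([[325.1922621 ,   0.        , 281.41564493],
       [  0.        , 325.1922621 , 209.54436153],
       [  0.        ,   0.        ,   1.        ]]), 'tool_from_camera': array([[-5.24178268e-04, -9.63250243e-01, -2.68605090e-01,
         6.82268555e-02],
       [ 9.99999428e-01, -7.55336658e-04,  7.57246451e-04,
         4.73282325e-04],
       [-9.32305099e-04, -2.68604540e-01,  9.63250088e-01,
        -1.18314259e-01],
       [ 0.00000000e+00,  0.00000000e+00,  0.00000000e+00,
         1.00000000e+00]])}
{'time_s': 0.1, 'joint_positions': array([ 1.01902894e+00,  3.42663955e-01,  1.52489767e+00, -4.28654732e-06,
        1.27537689e+00, -1.46002309e-01]), 'dq': array([-0.00065603, -0.00310067, -0.00328914,  0.00029991, -0.00104389,
        0.00111858]), 'tau': array([ 1.62943314e-03, -4.34445477e+01, -2.46490896e+01, -8.71451903e-05,
        4.64184734e-03, -9.83569493e-06]), 'eef_pos': array([0.20704871, 0.482115  , 0.25569808]), 'eef_rot': array([ 2.01492921e-01,  9.79489740e-01, -6.33091331e-04, -2.28115207e-04]), 'contact_force': array([-0.47248274, -0.09628282,  0.22189843]), 'torque': array([-0.0315916 ,  0.02887814,  0.01054865]), 'grip_width': 0.08529054965819519}
```

```bash
python3 -c "
import cv2
a=cv2.imread('pics/scene0.png');cv2.imwrite('pics/s0.png',cv2.resize(a,(800,600),interpolation=cv2.INTER_CUBIC))"
```

```text
(no output)
```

View pics/s0.png

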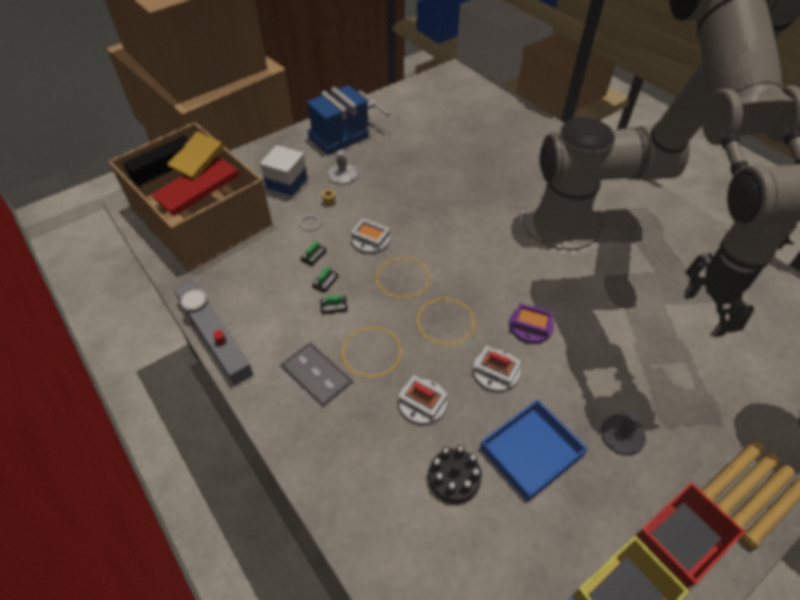

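View pics/side0.png

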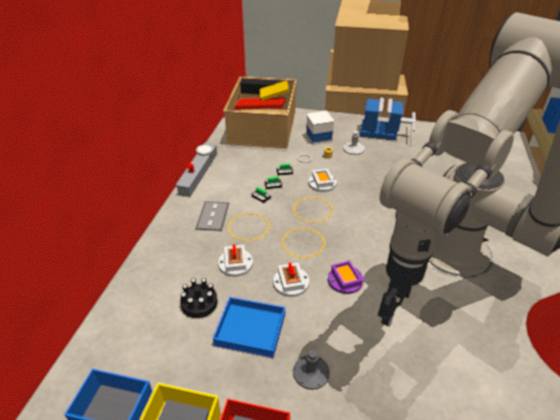

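The scene picture (800 px scale) shows the housings at (371,234) empty, and (497,367) and (423,398) with worn cassettes. The purple decoy is at (532,321), the rings at (404,277), (446,321) and (371,351), the new cassettes at (313,252), (325,278) and (333,303), and the tray at (534,450). The side view agrees. Next I'll compute coarse positions.

```bash
cat > h.py <<'E'
from workcell import r,command_gripper,optics
import numpy as np,cv2
from scipy.spatial.transform import Rotation as Ro
def pix(name,u,v,z):
    c=optics.camera_model(name);K,R,t=map(np.array,(c["K"],c["R"],c["t"]))
    d=R.T@np.linalg.inv(K)@[u,v,1]; o=-R.T@t
    return o+d*(z-o[2])/d[2]
def down(yaw): # tool z down, tool y (jaw) axis at world angle yaw+90deg; tool x at yaw
    return (Ro.from_euler('z',yaw)*Ro.from_euler('x',np.pi)).as_quat()
def wristcap():
    s=r.read_state(); im,d=optics.get_image("wrist"); return s,im,d
def ortho(s,im,x0,x1,y0,y1,z,res=0.001):
    """top view at plane z: rows: x decreasing downward, cols: y decreasing to right"""
    c=optics.camera_model("wrist");K=c["K"];T=c["tool_from_camera"]
    xs=np.arange(x1,x0,-res);ys=np.arange(y1,y0,-res)
    X,Y=np.meshgrid(xs,ys,indexing='ij');P=np.stack([X,Y,np.full_like(X,z)],-1)
    Rt=Ro.from_quat(s["eef_rot"]).as_matrix()
    pc=((P-s["eef_pos"])@Rt-T[:3,3])@T[:3,:3]
    rr=np.hypot(pc[...,0],pc[...,1]);th=np.arctan2(rr,pc[...,2]);k=th/np.maximum(rr,1e-9)*K[0,0]
    return cv2.remap(im,(pc[...,0]*k+K[0,2]).astype(np.float32),(pc[...,1]*k+K[1,2]).astype(np.float32),cv2.INTER_LINEAR)
E
python3 - <<'E'
from h import *
for n,u,v,z in [("housA",371,234,.03),("housB",497,367,.03),("housC",423,398,.03),("purple",532,321,.03),("r1",404,277,0),("r2",446,321,0),("r3",371,351,0),("c1",313,252,.02),("c2",325,278,.02),("c3",333,303,.02),("tray",534,450,.02),("axle",622,430,.0),("axle2",342,173,0),("cap",455,473,.03),("mesh",316,372,0),("snap",310,222,0),("bush",328,197,.0),("carton",285,165,.1)]:
    print(n,pix("scene",u*.7,v*.7,z).round(3))
E
```

```text
housA [ 0.465 -0.252  0.03 ]
housB [0.481 0.253 0.03 ]
housC [0.659 0.216 0.03 ]
purple [0.329 0.209 0.03 ]
r1 [ 0.47  -0.099  0.   ]
r2 [0.474 0.073 0.   ]
r3 [0.668 0.035 0.   ]
c1 [ 0.619 -0.297  0.02 ]
c2 [ 0.642 -0.202  0.02 ]
c3 [ 0.669 -0.123  0.02 ]
tray [0.55  0.438 0.02 ]
axle [0.362 0.512 0.   ]
axle2 [ 0.37  -0.542  0.   ]
cap [0.711 0.382 0.03 ]
mesh [0.8   0.007 0.   ]
snap [ 0.557 -0.418  0.   ]
bush [ 0.461 -0.476  0.   ]
carton [ 0.539 -0.558  0.1  ]
```

```bash
python3 - <<'E'
from h import *
r.reach([.5,.16,.3],down(0)); s,im,d=wristcap(); np.savez("w1.npz",im=im,p=s["eef_pos"],q=s["eef_rot"])
o=ortho(s,im,.3,.85,-.1,.5,.0); cv2.imwrite("pics/w1.png",o[:,:,::-1])
r.reach([.52,-.18,.3],down(0)); s,im,d=wristcap(); np.savez("w2.npz",im=im,p=s["eef_pos"],q=s["eef_rot"])
o=ortho(s,im,.3,.85,-.45,.15,.0); cv2.imwrite("pics/w2.png",o[:,:,::-1])
print(s["time_s"],s["joint_positions"],s["eef_pos"])
E
```

```text
3.0833 [-4.70677969e-01  3.59312458e-01  1.37641601e+00  4.72224330e-04
  1.40588594e+00  1.09874748e+00] [ 0.52026949 -0.17885103  0.30007975]
```

View pics/w1.png

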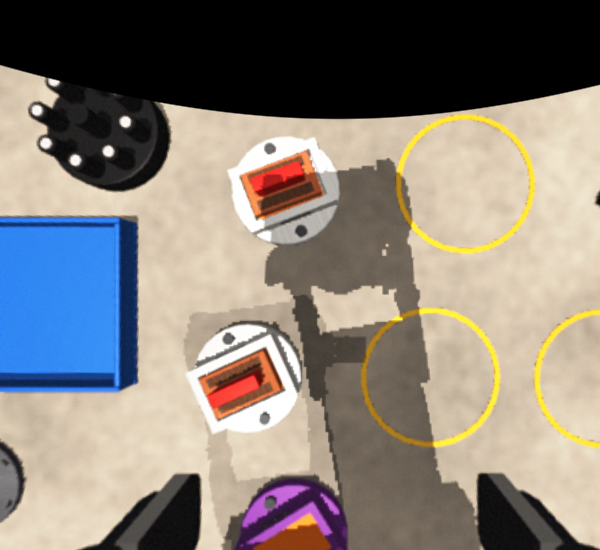

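View pics/w2.png

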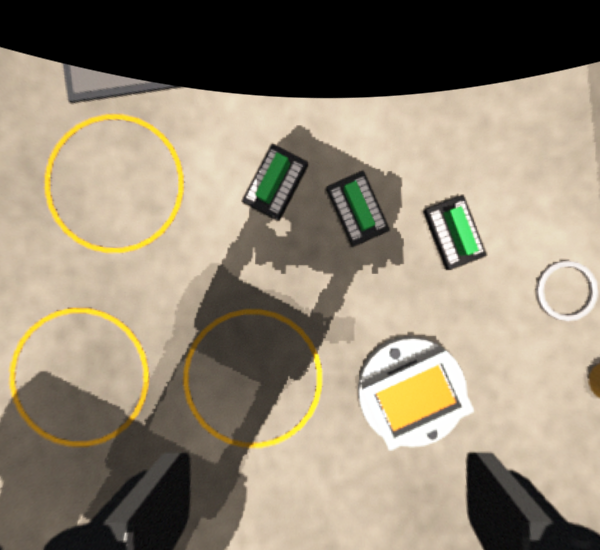

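The top views at bench level (1 mm/px) put the rings at about (.666,.035), (.473,.070) and (.471,-.103). Next are tiles at rim level and at slab-top level for exact poses.

```bash
cat >> h.py <<'E'
def load(f):
    a=np.load(f); return dict(eef_pos=a["p"],eef_rot=a["q"]),a["im"]
def tile(s,im,x,y,z,h=.065):
    o=ortho(s,im,x-h,x+h,y-h,y+h,z,.0005)[:260,:260,::-1].copy()
    for k in range(0,260,20): o[k,:6]=(255,0,255);o[:6,k]=(255,0,255)
    return o
E
python3 - <<'E'
from h import *
a=load("w1.npz");b=load("w2.npz")
t=[tile(*b,.455,-.26,.038),tile(*a,.475,.258,.038),tile(*a,.655,.216,.038),tile(*b,.62,-.303,.015),tile(*b,.642,-.207,.015),tile(*b,.67,-.124,.015)]
cv2.imwrite("pics/t.png",np.vstack([np.hstack(t[:3]),np.hstack(t[3:])]))
E
```

```text
(no output)
```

View pics/t.png

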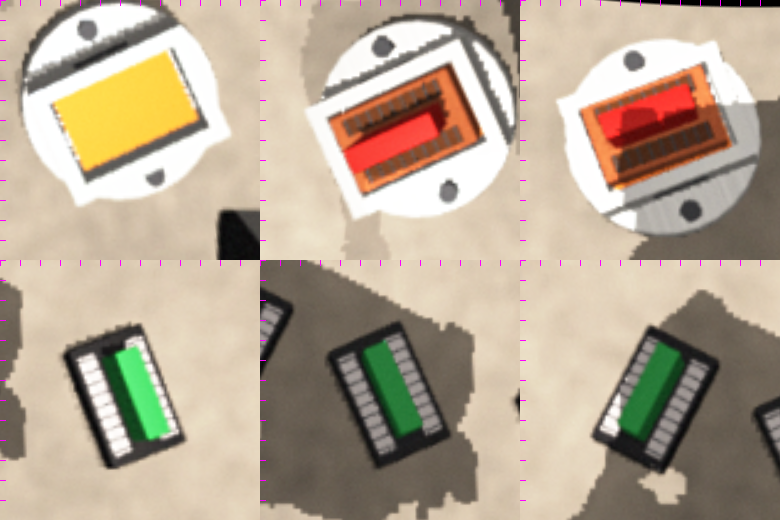

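```bash
cat >> h.py <<'E'
D=np.pi/180
def slide(x,y,deg,tx,ty,z=.046):
    q=down(deg*D)
    command_gripper(.085,30)
    r.reach([x,y,.13],q)
    hit=r.move_straight([x,y,z],speed=.1,max_force=8)
    print("descend hit",hit,r.read_state()["eef_pos"].round(4))
    if hit:
        p=r.read_state()["eef_pos"]; r.move_straight(p+[0,0,.002]); z=p[2]+.002
    command_gripper(.05,30); w=r.read_state()["grip_width"]; print("w",round(w,4))
    assert .057<w<.064
    r.move_straight([tx,ty,z],speed=.1)
    print("F",r.read_state()["contact_force"].round(1),"w",r.read_state()["grip_width"].round(4))
    command_gripper(.085); r.move_straight([tx,ty,.15],speed=.2)
    print(r.read_state()["time_s"])
E
python3 - <<'E'
from h import *
print(r.tip_extent)
slide(.4627,-.2598,114.6,.471,-.1035)
s,im,d=wristcap(); np.savez("w3.npz",im=im,p=s["eef_pos"],q=s["eef_rot"])
cv2.imwrite("pics/w3.png",np.hstack([im[:,:,::-1],cv2.resize(tile(s,im,.471,-.1035,0,.09),(260,260)).repeat(1,0) if 0 else cv2.copyMakeBorder(tile(s,im,.471,-.1035,.0,.08),0,160,0,0,0)[:420]][:1]))
E
```

```text
0.025
descend hit False [ 0.4631 -0.26    0.0465]
w 0.0593Traceback (most recent call last):
  File "<stdin>", line 3, in <module>
  File "h.py", line 39, in slide
    print("F",r.read_state()["contact_force"].round(1),"w",r.read_state()["grip_width"].round(4))
                                                           ^^^^^^^^^^^^^^^^^^^^^^^^^^^^^^^^^^
AttributeError: 'float' object has no attribute 'round'
```

```bash
sed -i 's/"w",r.read_state()\["grip_width"\].round(4))/"w",round(r.read_state()["grip_width"],4))/' h.py
python3 - <<'E'
from h import *
print(r.read_state()["contact_force"],r.read_state()["grip_width"])
p=r.read_state()["eef_pos"];command_gripper(.085);r.move_straight([p[0],p[1],.25],speed=.2)
s,im,d=wristcap(); np.savez("w3.npz",im=im,p=s["eef_pos"],q=s["eef_rot"])
o=ortho(s,im,.37,.57,-.2,.0,0,.0005)
cv2.imwrite("pics/w3.png",o[:,:,::-1]); print(r.read_state()["time_s"])
E
```

```text
[ 0.40201873 -3.70353784  6.19207333] 0.05915515560073767
9.9083
```

View pics/w3.png

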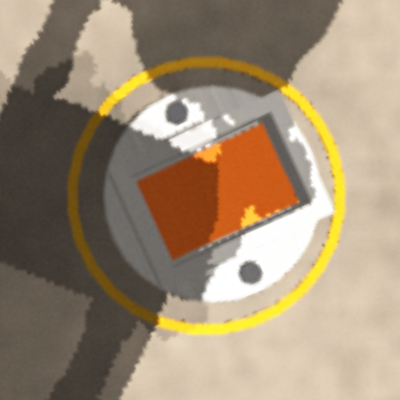

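The housing sits inside its ring (flange centre (212,194), ring centre (207,195)), so the block grip works. Next are B and C, followed by an overview.

```bash
python3 - <<'E'
from h import *
slide(.4752,.2495,115.6,.473,.0705)
slide(.6565,.212,110.8,.666,.035)
for n,(x,y,h,f) in enumerate([(.5,-.03,.34,"w4.npz")]):
    r.reach([x,y,h],down(0)); s,im,d=wristcap(); np.savez(f,im=im,p=s["eef_pos"],q=s["eef_rot"])
o=ortho(s,im,.36,.80,-.38,.3,.038); cv2.imwrite("pics/w4.png",o[:,:,::-1]); print(s["time_s"])
E
```

```text
descend hit False [0.4757 0.2496 0.0466]
w 0.0591
F [-0.1  5.6  5.2] w 0.0592
15.8583
descend hit False [0.657  0.2121 0.0468]
w 0.0588
F [0.7 6.1 3.8] w 0.0589
21.325
22.8917
```

View pics/w4.png

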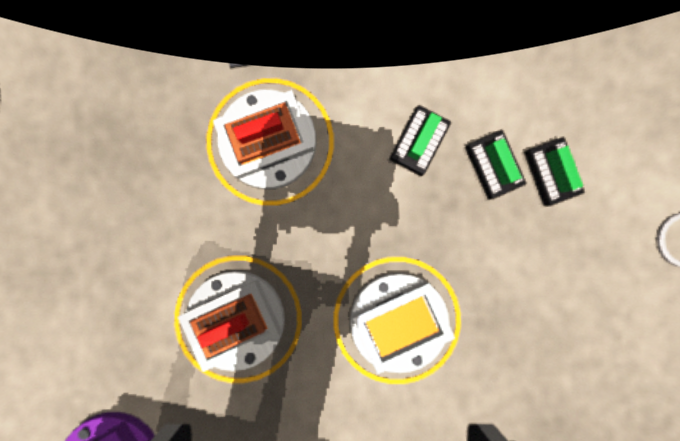

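All three housings are in their rings. The right-hand cassette has shifted about 3 cm towards the middle one (the knock), so I'll measure again.

```bash
python3 - <<'E'
from h import *
a=load("w4.npz")
t=[tile(*a,.471,-.1035,.038),tile(*a,.473,.0705,.038),tile(*a,.666,.035,.038),tile(*a,.625,-.27,.015),tile(*a,.639,-.207,.015),tile(*a,.665,-.127,.015)]
cv2.imwrite("pics/t2.png",np.vstack([np.hstack(t[:3]),np.hstack(t[3:])]))
E
```

```text
(no output)
```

View pics/t2.png

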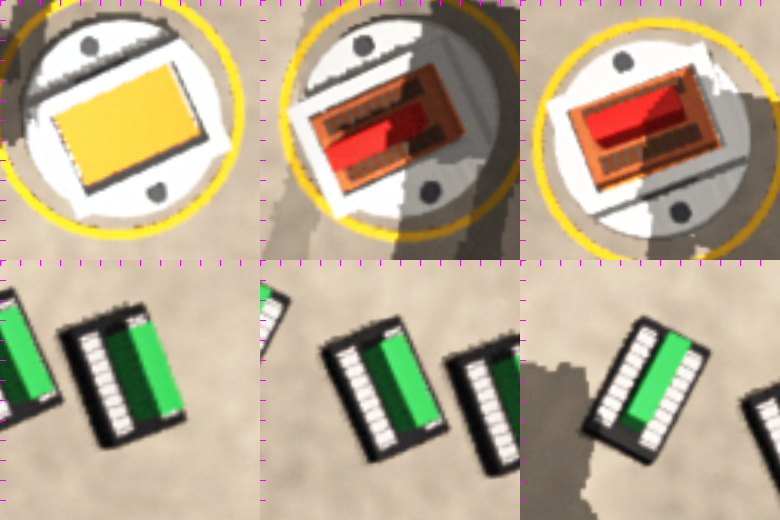

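```bash
cat >> h.py <<'E'
def grab(x,y,deg,oz):
    q=down(deg*D); command_gripper(.036,60)
    r.reach([x,y,.15],q); hit=r.move_straight([x,y,oz+.043],speed=.12,max_force=8)
    command_gripper(0,60); w=r.read_state()["grip_width"]
    print("grab hit",hit,"w",round(w,4),"z",r.read_state()["eef_pos"][2].round(4)); assert .009<w<.015
    r.move_straight([x,y,.16],speed=.2)
    print("held",round(r.read_state()["grip_width"],4))
E
python3 - <<'E'
from h import *
for (x,y,a),tx in [((.6663,.036,110.5),.585),((.4734,.071,115.4),.513)]:
    grab(x,y,a,.028)
    r.reach([tx,.438,.16],down(90*D)); r.move_straight([tx,.438,.052],speed=.15,max_force=10)
    command_gripper(.036); r.move_straight([tx,.438,.16],speed=.25)
r.reach([.5,-.03,.34],down(0)); s,im,d=wristcap(); np.savez("w5.npz",im=im,p=s["eef_pos"],q=s["eef_rot"])
a=(s,im)
t=[tile(*a,.471,-.1035,.038),tile(*a,.473,.0705,.038),tile(*a,.666,.035,.038),tile(*a,.632,-.269,.015),tile(*a,.639,-.207,.015),tile(*a,.665,-.127,.015)]
cv2.imwrite("pics/t3.png",np.vstack([np.hstack(t[:3]),np.hstack(t[3:])])); print(s["time_s"])
E
```

```text
grab hit False w 0.0107 z 0.0722
held 0.0106
grab hit False w 0.0106 z 0.0717
held 0.0107
38.4083
```

View pics/t3.png

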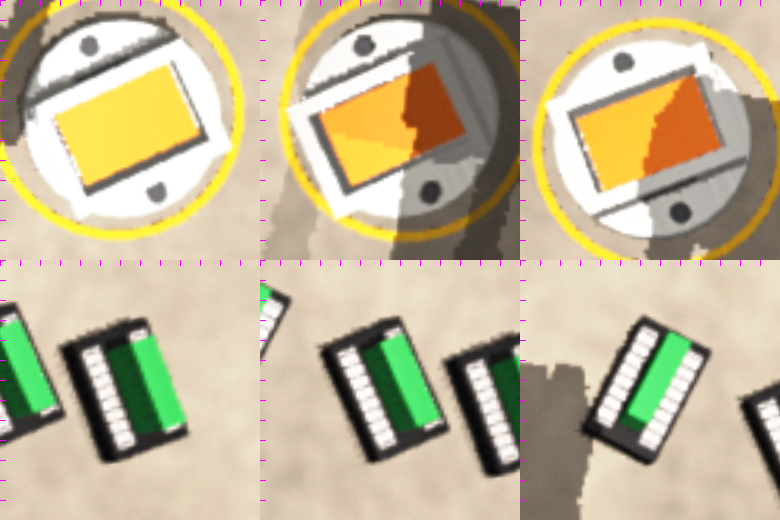

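Pockets are clear, housings still in place and cassettes unmoved since the knock. Now I'll insert the first cassette (3 into C).

```bash
cat >> h.py <<'E'
def insert(x,y,deg):
    q=down(deg*D); r.reach([x,y,.16],q); r.move_straight([x,y,.085],speed=.15)
    u=np.array([np.cos(deg*D),np.sin(deg*D)]); v=np.array([-u[1],u[0]]); ok=False
    for a,b in [(0,0),(.002,0),(-.002,0),(0,.0015),(0,-.0015),(.0035,0),(-.0035,0),(.002,.0015),(-.002,-.0015),(.002,-.0015),(-.002,.0015)]:
        p=np.array([x,y])+a*u+b*v
        r.move_straight([*p,.085],speed=.05)
        r.move_straight([*p,.0715],speed=.04,max_force=5); z=r.read_state()["eef_pos"][2]
        print("try",a,b,z.round(4))
        if z<.0765: ok=True;break
    assert ok
    hit=r.move_straight([*p,.0645],speed=.03,max_force=35); s=r.read_state()
    print("press",hit,s["eef_pos"].round(4),s["contact_force"].round(1))
    command_gripper(.036); r.move_straight([*p,.16],speed=.2)
    # press on the rib top with shut fingers, to be sure
    command_gripper(0,60); r.move_straight([*p,.095],speed=.15)
    hit=r.move_straight([*p,.075],speed=.03,max_force=25); s=r.read_state()
    print("top press",hit,"tip z",(s["eef_pos"][2]-.025).round(4)); r.move_straight([*p,.16],speed=.2)
E
python3 - <<'E'
from h import *
grab(.6648,-.1263,152.6,0)
insert(.666,.0364,110.5); print(r.read_state()["time_s"])
E
```

```text
grab hit False w 0.0109 z 0.0442
held 0.0108
try 0 0 0.071
press False [0.6662 0.0364 0.067 ] [-6.3  0.1 14.7]
top press True tip z 0.062
48.7917
```

That one is home: the rib top reads 62 mm, as expected. Now the other two.

```bash
python3 - <<'E'
from h import *
grab(.6395,-.2062,23.4,0); insert(.4716,-.1035,114.5)
grab(.6322,-.2687,20,0); insert(.4738,.071,115.3)
r.reach([.5,-.03,.34],down(0)); s,im,d=wristcap(); np.savez("w6.npz",im=im,p=s["eef_pos"],q=s["eef_rot"])
r.reach([.5,.16,.3],down(0)); s2,im2,_=wristcap()
cv2.imwrite("pics/w6.png",np.vstack([ortho(s,im,.37,.75,-.18,.15,.0),ortho(s2,im2,.42,.67,.2,.53,0)])[:,:,::-1]); print(s["time_s"])
E
```

```text
grab hit False w 0.0107 z 0.0442
held 0.0107
try 0 0 0.0711
press True [ 0.4716 -0.1035  0.0671] [-3.   1.7 12.2]
top press True tip z 0.0619
grab hit False w 0.0107 z 0.0442
held 0.0107
try 0 0 0.0711
press True [0.4738 0.071  0.0671] [-4.   0.1 11.8]
top press True tip z 0.0619
69.875
```

View pics/w6.png

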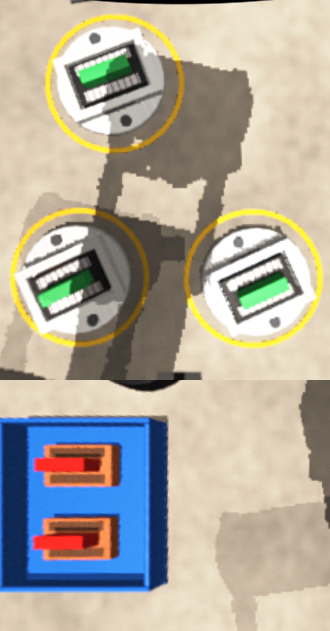

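The last picture shows all three housings inside their rings with green-ribbed cassettes seated, and both worn cassettes flat in the tray. Handing in.

```bash
python3 -c "
from workcell import r
r.finish_job()"
```

```text
the job is handed in; nothing more can be done
```

The job is done and handed in at about 70 s of robot time; the hand-in reports no verdict.

- **Housings:** I slid all three into their rings, gripping each by its block without raising it. By the last measured poses they stand about 1–2 mm from the ring centres.
- **Worn cassettes:** There were two, and both lie flat in the blue scrap tray.
- **New cassettes:** All three went in on the first try. A final press on each rib stopped with the fingertips at 61.9–62.0 mm, against the 62 mm expected when home.
- **The knock:** One new cassette was pushed about 3 cm aside during the run. I measured it again before picking it up.
- **Checks:** The last picture agreed with all of this. No check failed, apart from one early script that stopped on a print error after the first slide and had no effect on the scene.

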